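Set a proximity sensor's gap with a feeler gauge

TASK

Set the gap of the proximity sensor on the test stand with the thicker, square-ended gauge. Holding the gauge by its grip, slide its blade flat along the base plate under the sensor until the blade covers the whole sensor face, let go, and gently push the sensor down by its top until it just rests on the blade; then draw the gauge straight out, feeling it drag, and lay it flat on the bench clear of the stand. The sensor must stay at the height so set, and the other gauge and the things standing around are to be left alone.

Things in the scene. Friction and masses are not known exactly. Their poses are not given: they have to be found in the camera images.
- stand: sensor test stand, fixed: flat steel base plate 180 x 90 mm, top 20 mm above the bench; column (top at 161 mm) at its rear, on it a carriage whose bracket holds the upright sensor. Origin on the bench straight below the sensor's axis; +x points to the column (front face at x = 59 mm), z up. Plate from x = -75 mm (open front edge) to 105, y = +-45 mm. The blade goes in from the front along +x.
- sensor (a joint): how far the sensor has been lowered on its slide, m: 0 at the top with 20 mm between its face and the base plate, so gap = 0.020 - value; end stop at 0.017. It starts too high (gap 13 to 17 mm). The slide is stiff: about 4 N on top move it down, 8 N from below move it up; it stays where it is left.
- sensor_face (a point): centre of the sensor's flat round lower face (30 mm across), which moves with the sensor. The bracket (44 mm across, round) and its nuts are 38 to 56 mm above the face and reach 22 mm from the axis towards the front.
- sensor_top (a point): centre of the flat round upper end of the sensor (30 mm across), 78 mm above its face: press here, straight down. A small plug stub points sideways (+y of the stand) from just below it.
- thick_gauge: the gauge to use, loose: steel blade 36 mm wide, 10 mm thick, square end; black grip 62 mm long, 22 wide, 24 high, underside level with the blade's; about 0.24 kg. Origin under the middle of the grip, z up; blade along +x from x = 31 to its end at 110 mm. Let go with the blade under the sensor it lies steady on the base plate, the grip overhanging the front edge.
- blade_spot (a point): point in the middle of the thick gauge's blade, 20 mm from its square end, 5 mm above its underside and 90 mm from the body's origin; it belongs straight under the sensor face. Lying loose on the base plate the gauge slides with about 2 N; with the sensor resting on the blade it drags with some 4 to 10 N.
- thin_gauge: the other gauge of the pair, to be left alone: same grip, but the blade is only 5 mm thick and has a round end. Origin under the middle of the grip, blade along +x.
- white_tub: white lidded tub, 67 mm across, 55 mm high, bystander; origin at the centre of its underside
- solder_reel: reel of solder standing on its flange, 53 x 49 x 55 mm, bystander; origin at the centre of its underside
- tape_black_roll: roll of black tape lying flat, 56 mm across, 18 mm high, bystander; origin at the centre of its underside

How it is judged (in metres and radians):
On the way, in this order (a step that is already met when the one before it is completed fails the run):
1. the thick gauge's blade lies flat on the base plate under the sensor and covers its face, before the sensor is lowered (horizontal distance between blade_spot and sensor_face below 0.012 m and angle between thick_gauge's own z axis and vertical below 0.05 rad and z of blade_spot in the frame of stand between 0.022 and 0.028 m), for 0.2 s.
2. the sensor has been pushed down and rests on the blade, the gauge let go (contact force between thick_gauge and sensor above 0.4 N and value of joint sensor above 0.0088 m and contact force between the fingers and thick_gauge below 0.1 N and horizontal distance between blade_spot and sensor_face below 0.012 m), for 0.2 s.
3. the held gauge is drawn out by more than 14 mm while the sensor still drags on its blade (contact force between thick_gauge and sensor above 0.3 N and contact force between the fingers and thick_gauge above 1 N and horizontal distance between blade_spot and sensor_face above 0.014 m), for 0.04 s.
At the end, for the whole second after the job is handed in: Gap under the sensor 10 mm, give or take 1 mm (joint 0.009 to 0.011); the thick gauge lies flat, right way up and still on the bench (underside within 4 mm, tilt under 0.06 rad), not touching the stand, its blade spot over 100 mm from the sensor's axis (value of joint sensor between 0.009 and 0.011 m and height (world z) of thick_gauge below 0.004 m and angle between thick_gauge's own z axis and vertical below 0.06 rad and linear speed of thick_gauge below 0.02 m/s and contact force between thick_gauge and stand below 0.05 N and horizontal distance between blade_spot and sensor_face above 0.1 m).
It fails at once if the sensor face is pressed on the gauge with more than 35 N (contact force between thick_gauge and sensor above 35 N).
It fails at once if the thin gauge is moved by more than 20 mm (distance of thin_gauge from where it was at the start of the episode above 0.02 m).
It fails at once if a bystander is moved by more than 20 mm (distance of any of white_tub, solder_reel, tape_black_roll from where it was at the start of the episode above 0.02 m).
It also fails if it takes over 59 s, if anything falls off the work surface, if the arm or the gripper's body presses on something with over 40 N, if the wrist force passes 120 N, or if a joint passes its speed limit or range.

ROBOT

A 6-joint arm with a two-finger parallel gripper is mounted at the origin on a cart in front of the work surface, level with it; the furniture and walls round the work are solid. World frame = base frame: x ahead of the robot, y to its left, z up, the work surface at z = 0. Lengths are in mm, angles in rad, forces in N, time in s.
With the tool pointing down it reaches from about 350 to 975 mm from the base axis. Payload 7.1 kg.
Tool frame: the origin (TCP) lies midway between the tips of the shut fingers; the grasp point (between the pads) lies 19 mm behind it (ctrl.grip_depth is the distance from the TCP to the grasp point, in mm); z points along the fingers, y is the line along which they close (so a half turn about z gives the same grasp; the last joint's range is limited). The gripper opens to 88 mm and grips with 3 to 60 N. Pads are 20 mm wide; open, the fingers measure 115 mm over their backs; the gripper's body (75 mm by 178 mm) begins 61 mm behind the grasp point.
Start: joints at [-1.196, 0.423, 1.63, -0, 1.089, -0.019], TCP at [239.828, -577.137, 222.675] pointing down, gripper open.
Joint ranges: [-3, 3], [-0.9, 2.11], [0.09, 2.58], [-1.31, 4.45], [0.11, 2.69], [-2.54, 2.54]. Speed limits (rad/s): [2.39, 2.39, 3.01, 3.14, 3.14, 3.14].

INTERFACE

Orientations are given as a rotation vector (axis times angle).
In Python, from workcell import ctrl, cams gives the robot as it stands.
- The arm moves only by the tool move_arm, never from a script. Its argument "steps" is a list of rows, each a list of 3 entries, a list of its own where there are three numbers: the shift along the tool's x, y, z in units of 25 mm (1.0 is 25 mm), then the turn about the tool's z in units of 5 degrees (1.0 is 5 degrees), then the closure, from 0 (fully open) to 1 (shut). A call has 1 to 20 rows; each row shifts and turns the commanded pose from where the row before left it, along the tool's axes as they then stand; what a row does not reach is not made up. A row lasts 1/12 s, in which the tool goes at most 41.7 mm and 7.16 degrees, less where a joint would pass 70% of its speed; a pose out of reach is approached as far as the arm can. A call is refused whole if a number of a shift passes 1 or a number of a turn 1, either way. A call with a gripper value outside its range is refused whole. The fingers move at their own pace and stop on an object; the grip force is fixed at half the most. Time passes only in rows, so rows that do not move let the fingers close. It gives the time, the measured TCP pose, the force, the opening and the grip force at its end, in the units of the state.
- ctrl.get_obs(): the state, without advancing time (a new reading comes with each control period).
- cams.get_image(name): name is "scene" or "top" or "wrist"; returns a dict with "image" (420x560x3 uint8, red, green, blue), "camera_matrix" (3x3 intrinsics, pixels), "xyz" and "rotation" of the camera in the world; the wrist camera has in their place "mount" (4x4, takes a point from camera to tool coordinates, whose origin is the TCP and whose axes are the flange's). Camera axes: x right, y down, z forward; pixel columns grow to the right and rows downward; lengths in mm; the calibration is good to about 2 mm. A picture is of the moment at which its call begins: read the wrist's pose just before it. There is no depth.
- ctrl.close_job(): hands the job in; it is judged then, once.
Trained networks look in the newest picture that a camera, given by its name, has taken for a name from the list of things; names that differ only in an ending like _2 or _b are one class to them, and where a whole thing is asked for, a point or a joint stands for the part that bears it (a point fixed in the world has none). Each returns a list of dicts, best first, with "p" (0 to 1); they miss things now and then, are a little off and sometimes report something else, mostly with a low value. They report only what shows in the picture. A call takes as long as a camera call.
- cams.boxes_of(camera, thing): "rect" ([centre column, centre row, width, height] in pixels, round what is visible of it).
- cams.cut_out(camera, thing): "pixels" (420x560 bool, what is visible of it) and "rect" ([centre column, centre row, width, height] in pixels, round what is visible of it).
The state is a dict: "t": time; "qpos": joint angles; "qvel": joint speeds; "joint_torque": joint torques, N m; "ee_pos": TCP position; "orientation": TCP orientation; "ft_force": force on the tool from outside, world axes, zero at the start; "moment": the same for the moment, N m; "width": finger opening in mm; "grasp_force": force on a finger pad.
Only numpy, scipy, OpenCV 4.12 (cv2) and the standard library are available. Lean on these libraries where they do the work, as an engineer would, in place of code of your own. Each camera call takes 0.05 s, during which the arm holds its last target. There are 200 camera calls.

## Working session

There is one attempt and no reset: what is moved stays moved. The work goes in short steps, Python scripts to look and compute and a tool call to move; the robot and the scene stay as the last step left them, time stands still between calls to the robot, and variables do not carry over. Pictures are saved under pics/ and viewed, at most 10 in all, crops included, and the job is handed in when it is done.

Besides the shell and the picture viewer there is one more tool, called as a command line: name --argument value ..., lists and objects as JSON in quotes. move_arm: Moves the arm, as the interface text tells. Its arguments: {"type":"object","properties":{"steps":{"type":"array"}},"required":["steps"]}

```bash
mkdir -p pics; ls
cat > h.py <<'E'
import numpy as np, cv2
from workcell import ctrl, cams
from scipy.spatial.transform import Rotation as R
def cam(n):
    o=ctrl.get_obs(); d=cams.get_image(n); K=np.array(d["camera_matrix"])
    if n=="wrist":
        M=np.array(d["mount"]); Rt=R.from_rotvec(o["orientation"]).as_matrix()
        C=Rt@M[:3,3]+np.array(o["ee_pos"]); Rc=Rt@M[:3,:3]
    else: C=np.array(d["xyz"]); Rc=np.array(d["rotation"])
    if Rc.shape!=(3,3): Rc=R.from_rotvec(Rc.ravel()).as_matrix()
    return d["image"],K,C,Rc
def ray(uv,K,C,Rc,z):
    uv=np.atleast_2d(uv).astype(float)
    v=np.c_[uv,np.ones(len(uv))]@np.linalg.inv(K).T@Rc.T
    return C+v*((z-C[2])/v[:,2])[:,None]
def proj(P,K,C,Rc):
    q=(np.atleast_2d(P)-C)@Rc@K.T
    return q[:,:2]/q[:,2:]
def save(n,img): cv2.imwrite("pics/"+n,cv2.cvtColor(img,cv2.COLOR_RGB2BGR))
E
python3 - <<'E'
from h import *
for c in ("top","scene"):
    img,K,C,Rc=cam(c); save(c+".png",img); print(c,C.round(),Rc.round(2).tolist(),K[0,0])
    for t in "stand sensor thick_gauge thin_gauge white_tub solder_reel tape_black_roll".split():
        for r in cams.boxes_of(c,t)[:2]: print(t,np.round(r["rect"],1),round(r["p"],2),ray(r["rect"][:2],K,C,Rc,10).round()[0])
E
```

```text
pics
top [ 411.  -58. 1203.] [[0.01, -0.99, 0.12], [-1.0, -0.01, -0.01], [0.01, -0.12, -0.99]] 517.4532601666682
stand [333.  200.2  51.3  91.5] 0.78 [ 588. -175.   10.]
sensor [337.2 196.3  31.7  44.8] 0.79 [ 597. -185.   10.]
thick_gauge [413.1 256.2  16.5  61.6] 0.93 [ 460. -360.   10.]
thin_gauge [243.2 255.4  18.7  61.7] 0.64 [458.  31.  10.]
white_tub [234.9 182.2  21.4  30.7] 0.59 [628.  54.  10.]
solder_reel [169.1 285.2  24.8  21.9] 0.87 [389. 199.  10.]
tape_black_roll [402.8 188.9  28.5  22.9] 0.67 [ 617. -339.   10.]
scene [ 20. 508. 853.] [[-0.77, -0.44, 0.46], [-0.64, 0.56, -0.54], [-0.02, -0.71, -0.71]] 444.78328624565205
stand [287.6 183.6  74.3  77.5] 0.84 [ 621. -225.   10.]
stand [313.4 165.4  22.5  15.2] 0.48 [ 611. -336.   10.]
thick_gauge [363.2 182.8  42.8  25.8] 0.81 [ 454. -361.   10.]
thin_gauge [272.6 269.4  44.5  39.5] 0.88 [457.  34.  10.]
white_tub [225.4 231.2  13.1  29.9] 0.59 [631.  16.  10.]
solder_reel [251.4 330.2  26.2  29.7] 0.83 [389. 184.  10.]
tape_black_roll [314.1 164.2  19.5  12.1] 0.71 [ 613. -341.   10.]
```

Run:
```python
import cv2
t=cv2.imread("pics/top.png")[130:330,150:450]
cv2.imwrite("pics/topc.png",cv2.resize(t,None,fx=2.6,fy=2.6,interpolation=2))
s=cv2.imread("pics/scene.png")[130:330,200:440]
cv2.imwrite("pics/scenec.png",cv2.resize(s,None,fx=3,fy=3,interpolation=2))
```

```text
(no output)
```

View pics/topc.png

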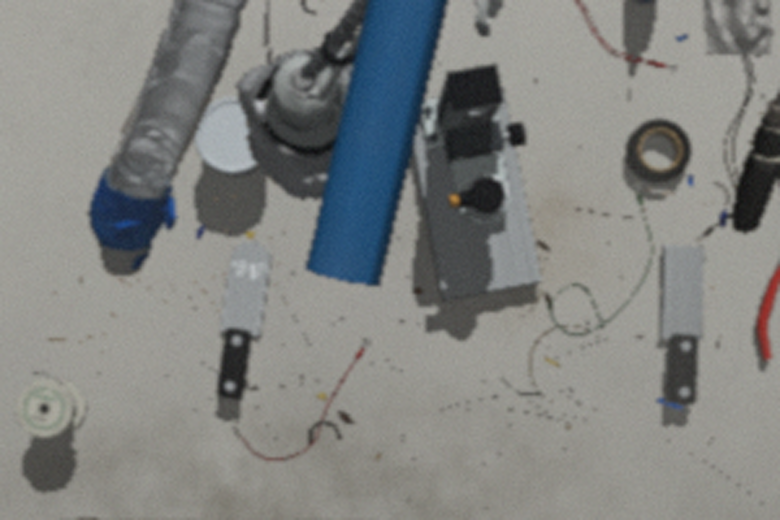

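View pics/scenec.png

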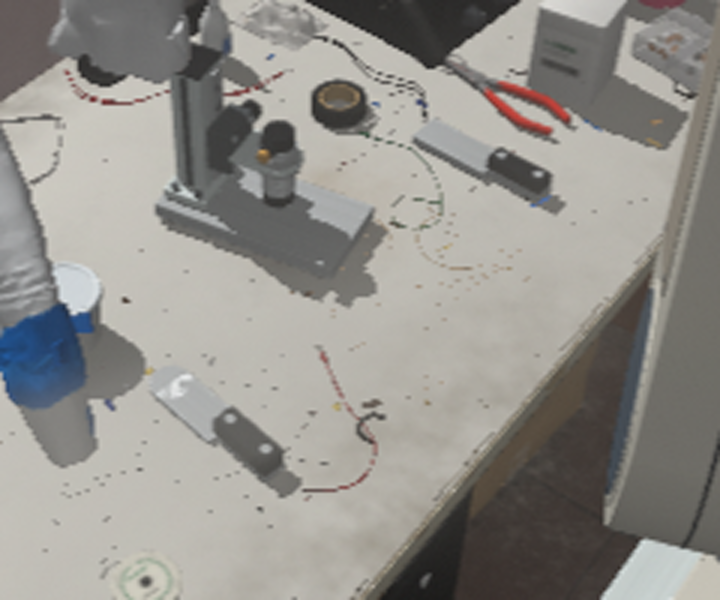

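Run:
```python
import cv2,numpy as np
a=cv2.imread("pics/scene.png");b=cv2.imread("pics/top.png")
cv2.imwrite("pics/both.png",cv2.resize(np.hstack([a,b]),(800,300),interpolation=cv2.INTER_AREA))
```

```text
(no output)
```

View pics/both.png

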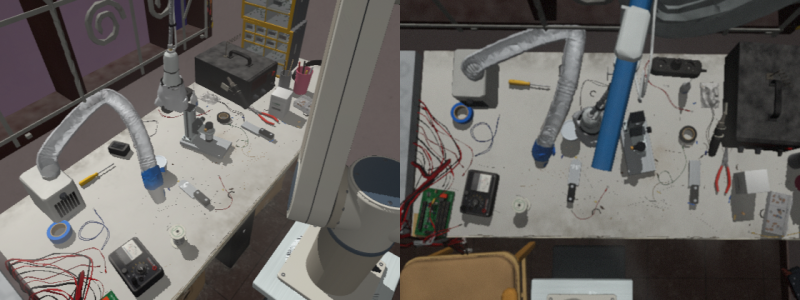

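Run:
```python
from h import *
o=ctrl.get_obs(); print(o["t"],o["width"],R.from_rotvec(o["orientation"]).as_matrix().round(3).tolist(), ctrl.grip_depth)
img,K,C,Rc=cam("wrist"); d=cams.get_image("wrist"); print(np.array(d["mount"]).round(3).tolist(),K[0,0])
img,K,C,Rc=cam("top")
for z in (600,800,1000): print(ray([[297,237],[333,200]],K,C,Rc,z).round())
for t in ("thick_gauge","stand"):
    m=cams.cut_out("top",t)[0]["pixels"].astype(np.uint8)
    r=cv2.minAreaRect(np.argwhere(m)[:,::-1].astype(np.float32)); b=cv2.boxPoints(r)
    print(t,ray(b,K,C,Rc,8 if t[0]=="t" and t[1]=="h" else 20).round(1).tolist())
```

```text
0.8 87.72488166064365 [[0.923, 0.384, 0.0], [0.384, -0.923, -0.0], [0.0, 0.0, -1.0]] 18.700000000000003
[[-0.0, -0.952, -0.307, 83.543], [1.0, 0.0, -0.001, -0.974], [0.001, -0.307, 0.952, -161.769], [0.0, 0.0, 0.0, 1.0]] 313.44761652136833
[[ 457.  -75.  600.]
 [ 501. -117.  600.]]
[[441. -70. 800.]
 [471. -98. 800.]]
[[ 426.  -64. 1000.]
 [ 441.  -78. 1000.]]
thick_gauge [[534.2, -338.4, 8.0], [534.5, -378.0, 8.0], [393.9, -374.9, 8.0], [393.6, -335.8, 8.0]]
stand [[682.3, -106.7, 20.0], [700.4, -206.8, 20.0], [498.3, -238.7, 20.0], [481.1, -140.6, 20.0]]
```

move_arm --steps '[[[0.93,-0.485,0],0,0],[[0.93,-0.485,0],0,0],[[0.93,-0.485,0],0,0],[[0.93,-0.485,0],0,0],[[0.93,-0.485,0],0,0],[[0.93,-0.485,0],0,0],[[0.93,-0.485,0],0,0],[[0.93,-0.485,0],0,0],[[0.93,-0.485,0],0,0],[[0.93,-0.485,0],0,0],[[0.93,-0.485,0],0,0],[[0,0,0],0.95,0],[[0,0,0],0.95,0],[[0,0,0],0.95,0],[[0,0,0],0.95,0],[[0,0,0],0.95,0],[[0,0,0],0,0],[[0,0,0],0,0]]'

```text
t: 2.55
ee_pos: [424.9, -355.9, 222.7]
orientation: [3.141, -0.029, 0.0]
ft_force: [0.2, 0.2, 0.1]
width: 87.6
grasp_force: 0.0
```

```bash
cat > m.py <<'E'
from h import *
def fit(tname,thick_z,n=1):
    pass
E
python3 - <<'E'
from h import *
img,K,C,Rc=cam("wrist"); save("w1.png",img)
o=ctrl.get_obs(); print(o["t"],o["ee_pos"],R.from_rotvec(o["orientation"]).as_matrix().round(3)[:2,0])
for t in ("thick_gauge","stand"):
    for r in cams.cut_out("wrist",t)[:1]:
        m=r["pixels"].astype(np.uint8); print(t,r["p"],np.round(r["rect"]))
        p=ray(np.argwhere(m)[:,::-1],K,C,Rc,10 if t[0:2]=="th" else 20)[:,:2].astype(np.float32)
        print(cv2.boxPoints(cv2.minAreaRect(p)).round(1).tolist())
E
```

```text
2.6 [ 424.82058494 -355.85923955  222.69861297] [ 1.    -0.018]
thick_gauge 0.97 [277. 146.  32. 123.]
[[386.29998779296875, -372.20001220703125], [529.2999877929688, -381.1000061035156], [531.7000122070312, -343.3999938964844], [388.6000061035156, -334.5]]
stand 0.57 [ 87.  66. 163. 133.]
[[468.8999938964844, -94.19999694824219], [496.3999938964844, -237.60000610351562], [632.9000244140625, -211.39999389648438], [605.4000244140625, -68.0]]
```

View pics/w1.png

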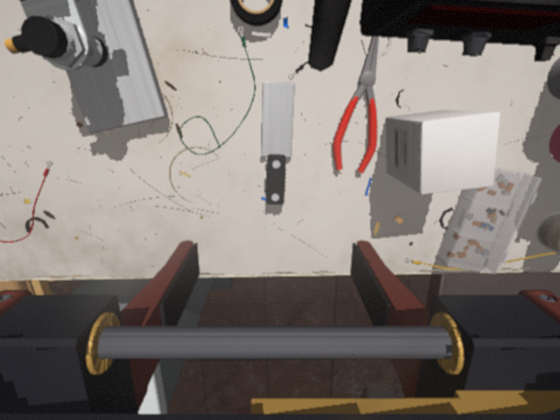

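```bash
cat > m.py <<'E'
from h import *
from scipy.optimize import minimize
def box(x0,x1,y0,y1,z0,z1): return np.array([[x,y,z] for x in(x0,x1) for y in(y0,y1) for z in(z0,z1)],float)
G=[box(31,110,-18,18,0,10),box(-31,31,-11,11,0,24)]
def sil(parts,pose,z,K,C,Rc,s=4):
    x,y,a=pose; Q=R.from_euler("z",a).as_matrix(); m=np.zeros((420*s//2*2//2*1,560*s),np.uint8) if 0 else np.zeros((420*s,560*s),np.uint8)
    for p in parts:
        u=proj(p@Q.T+[x,y,z],K,C,Rc)
        cv2.fillConvexPoly(m,cv2.convexHull((((u+.5)*s)).astype(np.float32)).round().astype(np.int32),255)
    return cv2.resize(m,(560,420),interpolation=cv2.INTER_AREA)/255.
def fit(parts,mask,p0,z,K,C,Rc):
    mask=mask.astype(float)
    f=lambda q:-(np.minimum(mask,S:=sil(parts,[q[0],q[1],q[2]/60],z,K,C,Rc)).sum()/np.maximum(mask,S).sum())
    q0=np.array([p0[0],p0[1],p0[2]*60])
    r=minimize(f,q0,method="Nelder-Mead",options=dict(initial_simplex=q0+np.array([[0,0,0],[6,0,0],[0,6,0],[0,0,5]]),xatol=.05,fatol=1e-5))
    return np.array([r.x[0],r.x[1],r.x[2]/60]),-r.fun
E
python3 - <<'E'
from m import *
for c in("wrist","top","scene"):
    img,K,C,Rc=cam(c); r=cams.cut_out(c,"thick_gauge")[0]
    p,i=fit(G,r["pixels"],[424,-356,-.02],0,K,C,Rc); print(c,r["p"],p.round(3),round(i,3))
E
```

```text
wrist 0.77 [ 4.20883e+02 -3.55811e+02 -5.20000e-02] 0.952
top 0.93 [ 4.26231e+02 -3.54598e+02 -6.80000e-02] 0.465Traceback (most recent call last):
  File "<stdin>", line 3, in <module>
IndexError: list index out of range
```

move_arm --steps '[[[-0.24,0,1],0.39,0.3],[[-0.24,0,1],0,0.3],[[0,0,1],0,0.3],[[0,0,1],0,0.3],[[0,0,1],0,0.3],[[0,0,1],0,0.3],[[0,0,1],0,0.3],[[0,0,0.8],0,0.3],[[0,0,0.5],0,0.3],[[0,0,0.3],0,0.3],[[0,0,0.15],0,0.3],[[0,0,0],0,0.3],[[0,0,0],0,0.3]]'

```text
t: 4.08
ee_pos: [413.3, -355.8, 4.7]
orientation: [3.14, -0.086, 0.001]
ft_force: [0.5, -0.6, -0.3]
width: 61.6
grasp_force: 0.0
```

Run:
```python
from m import *
img,K,C,Rc=cam("wrist"); save("w2.png",img)
r=cams.cut_out("wrist","thick_gauge")[0]
p,i=fit(G,r["pixels"],[421,-356,-.05],0,K,C,Rc); print(r["p"],p.round(3),round(i,3))
```

```text
Traceback (most recent call last):
IndexError: list index out of range
```

View pics/w2.png

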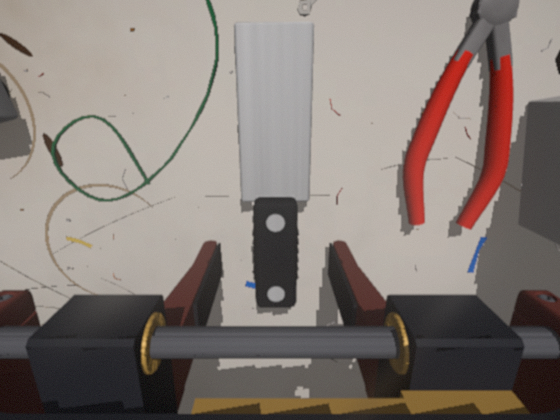

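Run:
```python
from m import *
img,K,C,Rc=cam("wrist"); o=ctrl.get_obs()
p=ray([[236,24.5],[313,24.5],[240,200],[310,200]],K,C,Rc,10); print(p.round(1).tolist())
q=ray([[254,200],[297,200],[256,306],[296,306]],K,C,Rc,24); print(q.round(1).tolist())
print(proj([o["ee_pos"]],K,C,Rc))
```

```text
[[530.7, -344.8, 10.0], [528.8, -378.9, 10.0], [449.4, -339.4, 10.0], [447.4, -376.0, 10.0]]
[[453.3, -347.9, 24.0], [452.1, -368.4, 24.0], [394.1, -344.5, 24.0], [392.9, -365.9, 24.0]]
[[275.1688501  255.95009988]]
```

move_arm --steps '[[[0,0,0],0,1],[[0,0,0],0,1],[[0,0,0],0,1],[[0,0,0],0,1],[[0,0,0],0,1],[[0,0,0],0,1],[[0,0,0],0,1],[[0,0,-0.3],0,1],[[0,0,-1],0,1],[[0,0,-1],0,1],[[0,0,-1],0,1],[[0,0,-1],0,1],[[0,0,0],0,1]]'

```text
t: 5.32
ee_pos: [414.8, -357.1, 115.9]
orientation: [3.136, -0.086, 0.008]
ft_force: [1.9, -0.0, -1.8]
width: 21.6
grasp_force: 30.0
```

move_arm --steps '[[[0.41,-0.69,-0.85],0,1],[[0.41,-0.69,-0.85],0,1],[[0.41,-0.69,-0.85],0,1],[[0.41,-0.69,-0.85],0,1],[[0,0,0],-0.85,1],[[0,0,0],-0.85,1],[[0,0,0],-0.85,1],[[0,0,0],0,1],[[0,0,0],0,1],[[0,0,0],0,1]]'

```text
t: 6.15
ee_pos: [457.2, -288.6, 195.8]
orientation: [-3.13, -0.26, 0.001]
ft_force: [-0.6, -0.1, -2.6]
width: 21.9
grasp_force: 30.0
```

Run:
```python
from m import *
img,K,C,Rc=cam("wrist"); save("w3.png",img); o=ctrl.get_obs()
np.savez("w3.npz",img=img,K=K,C=C,Rc=Rc,p=o["ee_pos"],r=o["orientation"]); print(o["ee_pos"],o["orientation"])
```

```text
[ 457.23498337 -288.65653605  195.942367  ] [-3.13023865e+00 -2.60106989e-01  1.07385360e-03]
```

View pics/w3.png

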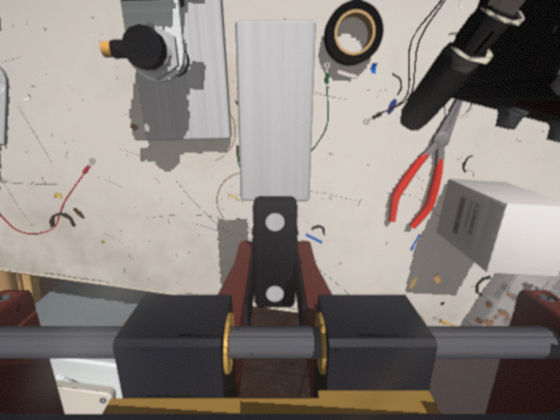

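Run:
```python
from h import *
d=np.load("w3.npz"); img,K,C,Rc=[d[k] for k in("img","K","C","Rc")]
a=R.from_rotvec(d["r"]).as_matrix(); print("tool x yaw",np.arctan2(a[1,0],a[0,0]),"tilt",a[:2,2])
v=img[100:165,120:245]; cv2.imwrite("pics/c3.png",cv2.resize(np.vstack([cv2.cvtColor(v,cv2.COLOR_RGB2BGR),cv2.cvtColor(img[10:75,90:215],cv2.COLOR_RGB2BGR)]),None,fx=4.5,fy=4.5,interpolation=2))
r=cams.cut_out("wrist","sensor_top"); 
for q in r[:2]: print("top",q["rect"],q["p"])
r=cams.cut_out("wrist","stand")
for q in r[:2]: print("st",q["rect"],q["p"])
```

```text
tool x yaw 0.1658091503585647 tilt [-0.00072825  0.00050706]
top [144.3, 42.0, 90.1, 78.8] 0.94
st [168.0, 71.8, 131.4, 140.1] 0.68
```

View pics/c3.png

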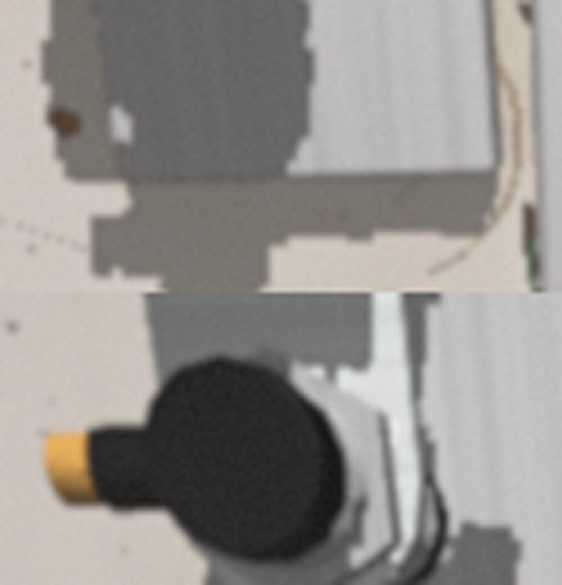

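Run:
```python
from h import *
from scipy.optimize import least_squares
d=np.load("w3.npz"); K,C,Rc=[d[k] for k in("K","C","Rc")]
P=ray([[185.6,138.4],[229.3,137.3],[227.3,100],[229.3,137.3],[141.6,100],[146.2,133]],K,C,Rc,20)[:,:2]; print(P.round(1).tolist())
L=[(0,-75),(0,-75),(1,-45),(1,-45),(1,45),(1,45)]
def loc(P,q):
    c,s=np.cos(q[2]),np.sin(q[2]); e=P-q[:2]; return np.c_[c*e[:,0]+s*e[:,1],-s*e[:,0]+c*e[:,1]]
f=lambda q:[loc(P[i:i+1],q)[0,L[i][0]]-L[i][1] for i in range(6)]
r=least_squares(f,[590,-185,.17]); q=r.x; print(q.round(3),r.fun.round(1))
for h in (111,113,115):
    t=np.linspace(0,2*np.pi,200); u=proj(np.c_[q[0]+15*np.cos(t),q[1]+15*np.sin(t),0*t+h],K,C,Rc); print(h,u.min(0).round(1),u.max(0).round(1))
a=R.from_rotvec(d["r"]).as_matrix(); Tp=d["p"]
# gauge in hand: blade corners at z = Tp z + 5.5
for z in (3,5,6): 
    g=ray([[237,22],[313,22],[241,200],[310,200]],K,C,Rc,Tp[2]+z); print(z,((g-Tp)@a).round(1).tolist())
```

```text
[[488.4, -186.8], [497.2, -232.3], [534.1, -225.8], [497.2, -232.3], [519.7, -139.4], [487.2, -145.3]]
[ 5.62956e+02 -1.75991e+02  1.80000e-01] [-0.2  0.2  1.2  1.3 -1.2 -1.3]
111 [122.5  20.6] [165.1  67.4]
113 [121.2  19.9] [164.2  67.1]
115 [119.9  19.1] [163.2  66.8]
3 [[117.9, -17.6, -3.1], [117.8, 16.4, -3.1], [34.5, -18.6, -3.0], [34.5, 17.9, -3.0]]
5 [[117.4, -17.4, -5.1], [117.4, 16.2, -5.1], [35.1, -18.4, -5.0], [35.1, 17.7, -5.0]]
6 [[117.2, -17.3, -6.1], [117.2, 16.1, -6.1], [35.4, -18.3, -6.0], [35.4, 17.6, -6.0]]
```

move_arm --steps '[[[0,0,0],-0.16,1],[[-0.66,-0.73,0],0,1],[[-0.66,-0.73,0],0,1],[[-0.66,-0.73,0],0,1],[[-0.66,-0.73,0],0,1],[[-0.66,-0.73,0],0,1],[[0,0,0.9],0,1],[[0,0,0.9],0,1],[[0,0,0.9],0,1],[[0,0,0.9],0,1],[[0,0,0.9],0,1],[[0,0,0.9],0,1],[[0,0,0],0,1],[[0,0,0],0,1],[[0,0,0],0,1]]'

```text
t: 7.55
ee_pos: [360.4, -214.3, 62.2]
orientation: [3.128, 0.285, 0.001]
ft_force: [-0.8, -1.2, -2.5]
width: 22.0
grasp_force: 30.0
```

Run:
```python
from m import *
img,K,C,Rc=cam("wrist"); save("w4.png",img); o=ctrl.get_obs()
np.savez("w4.npz",img=img,K=K,C=C,Rc=Rc,p=o["ee_pos"],r=o["orientation"])
a=R.from_rotvec(o["orientation"]).as_matrix(); print(o["ee_pos"],np.arctan2(a[1,0],a[0,0]),a[:,2],o["ft_force"])
img,K,C,Rc=cam("top"); save("t4.png",img)
u=proj([[561,-177,113],[561-75*.984+45*.179,-177-75*.179-45*.984,20],[561-75*.984-45*.179,-177-75*.179+45*.984,20]],K,C,Rc); print(u)
v=cv2.cvtColor(img[170:280,280:400],cv2.COLOR_RGB2BGR); v=cv2.resize(v,None,fx=5,fy=5,interpolation=2)
for q in (u-[280,170]+.5)*5-.5: cv2.drawMarker(v,tuple(int(x) for x in q),(0,0,255),0,12,1)
cv2.imwrite("pics/t4c.png",v)
```

```text
[ 360.76727437 -214.44829765   62.55559423] 0.18172449685010025 [ 0.0017149  -0.00106347 -0.99999796] [-0.80960641 -0.62421709 -1.25017998]
[[338.50889154 205.77930851]
 [359.36978727 239.95158322]
 [320.74096939 246.64299918]]
```

View pics/t4c.png

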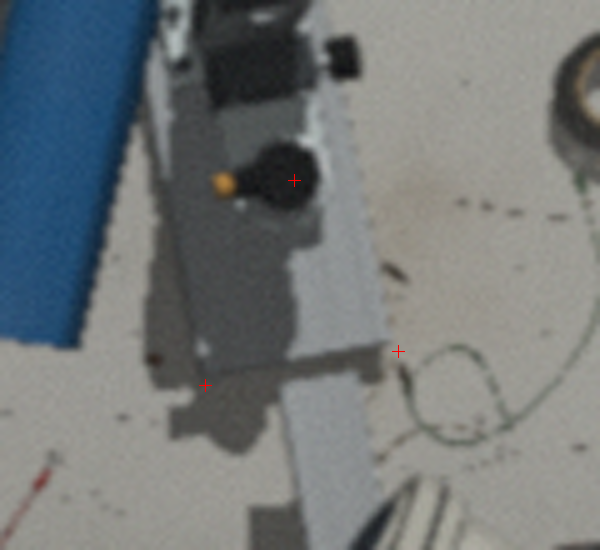

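Run:
```python
from m import *
img,K,C,Rc=cam("top"); o=ctrl.get_obs(); a=R.from_rotvec(o["orientation"]).as_matrix(); p=np.array(o["ee_pos"])
print(((proj([p+a@[117.3,s,-5.5] for s in(-18.3,17)],K,C,Rc)-[280,170]+.5)*5).round())
d=np.load("w4.npz"); K,C,Rc=[d[k] for k in("K","C","Rc")]
print(proj([[563-75*.984-k*45*.179,-175-75*.179+k*45*.984,20] for k in(1,-1)],K,C,Rc))
v=cv2.cvtColor(d["img"],cv2.COLOR_RGB2BGR)[0:130,150:350]; cv2.imwrite("pics/w4c.png",cv2.resize(v,None,fx=4,fy=4,interpolation=2))
```

```text
[[281. 394.]
 [360. 380.]]
[[193.51889685  15.02688728]
 [350.74056289  15.35086876]]
```

View pics/w4c.png

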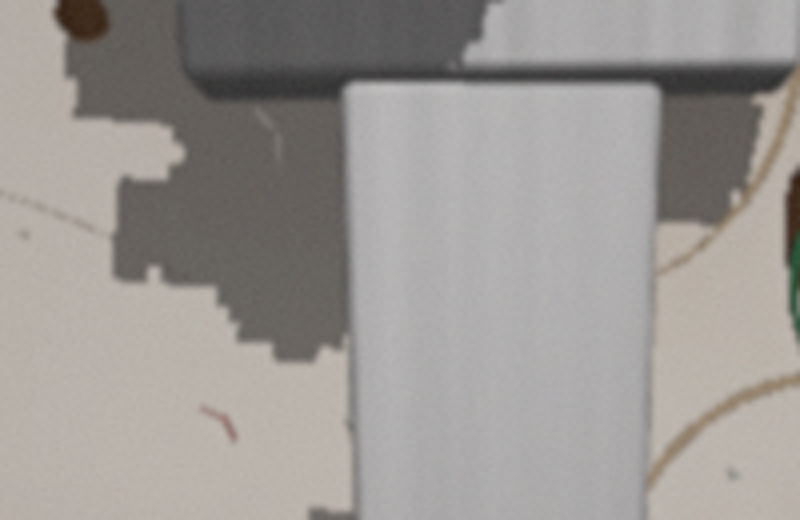

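move_arm --steps '[[[0,-0.08,0.7],0,1],[[0,0,0.5],0,1],[[0,0,0.22],0,1],[[0,0,0],0,1],[[0,0,0],0,1],[[0,0,0],0,1]]'

```text
t: 8.2
ee_pos: [360.0, -212.2, 26.6]
orientation: [3.128, 0.285, 0.001]
ft_force: [0.2, -1.2, -2.3]
width: 21.5
grasp_force: 30.0
```

move_arm --steps '[[[0.3,0,0],0,1],[[0.3,0,0],0,1],[[0.3,0,0],0,1],[[0.3,0,0],0,1],[[0.3,0,0],0,1],[[0.3,0,0],0,1],[[0.3,0,0],0,1],[[0.3,0,0],0,1],[[0,0,0.04],0,1],[[0,0,0.04],0,1],[[0,0,0],0,1],[[0,0,0],0,1]]'

```text
t: 9.2
ee_pos: [418.9, -201.3, 24.1]
orientation: [3.128, 0.285, 0.001]
ft_force: [2.1, 0.5, 0.7]
width: 22.0
grasp_force: 30.0
```

move_arm --steps '[[[0.24,0,0],0,1],[[0.24,0,0],0,1],[[0.24,0,0],0,1],[[0.24,0,0],0,1],[[0.24,0,0],0,1],[[0.24,0,0],0,1],[[0.24,0,0],0,1],[[0.24,0,0],0,1],[[0,0,0],0,1],[[0,0,0],0,1],[[0,0,0],0,1],[[0,0,0],0,1]]'

```text
t: 10.2
ee_pos: [466.3, -192.5, 24.0]
orientation: [3.128, 0.285, 0.002]
ft_force: [1.0, -0.3, -0.1]
width: 21.9
grasp_force: 30.0
```

Run:
```python
from m import *
img,K,C,Rc=cam("wrist"); save("w5.png",img); o=ctrl.get_obs()
a=R.from_rotvec(o["orientation"]).as_matrix(); print(o["t"],o["ee_pos"],np.arctan2(a[1,0],a[0,0]),a[:,2],o["ft_force"])
```

```text
10.25 [ 466.12469589 -192.54831441   23.96676357] 0.18154519328220003 [ 8.09315567e-04 -2.46769149e-04 -9.99999642e-01] [1.36514121 0.12093131 0.17326298]
```

View pics/w5.png

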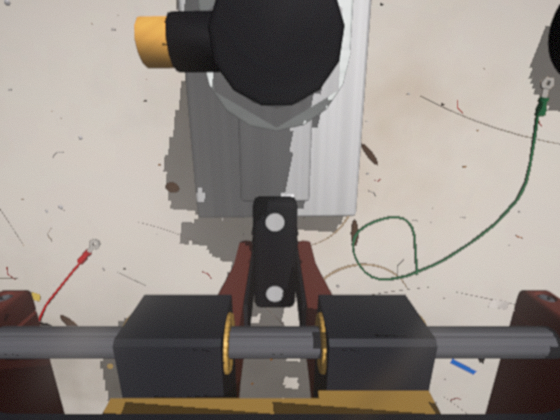

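Run:
```python
from m import *
img,K,C,Rc=cam("wrist"); o=ctrl.get_obs(); a=R.from_rotvec(o["orientation"]).as_matrix(); T=np.array(o["ee_pos"])
f=lambda uv,z:((ray(uv,K,C,Rc,z)-T)@a)[:,:2].round(1).tolist()
print("front",f([[197,216],[357,214]],20),"top disc bottom/right/left",f([[277,104],[344,36],[212,36]],113))
print("blade base",f([[241,200],[310,200]],30))
```

```text
front [[23.1, -44.3], [24.3, 45.6]] top disc bottom/right/left [[83.3, -0.1], [96.8, 13.8], [96.8, -13.7]]
blade base [[35.6, -18.1], [35.6, 17.7]]
```

move_arm --steps '[[[0.1,0,0],0,1],[[0,0,0],0,1],[[0,0,0],0,1],[[0,0,0],0,1],[[0,0,0],0,1],[[0,0,0],0,0.4],[[0,0,0],0,0.4],[[0,0,0],0,0.4],[[0,0,0],0,0.4],[[0,0,0],0,0.4]]'

```text
t: 11.13
ee_pos: [468.4, -192.0, 23.9]
orientation: [3.129, 0.285, 0.0]
ft_force: [-0.2, 0.3, -0.1]
width: 50.9
grasp_force: 0.0
```

move_arm --steps '[[[0,0,-0.3],0,0.4],[[0,0,-0.8],0,0.4],[[0,0,-0.8],0,0.4],[[0,0,-0.8],0,0.4],[[0,0,-0.8],0,0.4],[[0,0,-0.8],0,0.4],[[0,0,-0.8],0,0.4],[[0,0,-0.3],0,1],[[0.64,0,0],0,1],[[0.64,0,0],0,1],[[0.64,0,0],0,1],[[0.64,0,0],0,1],[[0.64,0,0],0,1],[[0.64,0,0],0,1],[[0,0,0],0,1],[[0,0,0],0,1],[[0,0,0],0,1]]'

```text
t: 12.55
ee_pos: [561.5, -174.4, 158.4]
orientation: [-3.128, -0.285, 0.002]
ft_force: [-0.3, -0.2, 0.2]
width: 0.6
grasp_force: 0.0
```

Run:
```python
from m import *
img,K,C,Rc=cam("wrist"); save("w6.png",img); o=ctrl.get_obs()
a=R.from_rotvec(o["orientation"]).as_matrix(); T=np.array(o["ee_pos"]); print(o["t"],T,o["ft_force"],o["width"])
print(proj([T,[T[0],T[1],113]],K,C,Rc))
r=cams.cut_out("wrist","thick_gauge")
for q in r[:2]: print(q["rect"],q["p"])
```

```text
12.6 [ 561.4419809  -174.55993307  158.55328812] [0.1247502  0.25095979 0.24957591] 0.31654446719324375
[[276.09910812 256.36949569]
 [275.86319393 226.47155042]]
[272.9, 238.3, 35.9, 9.5] 0.55
```

View pics/w6.png

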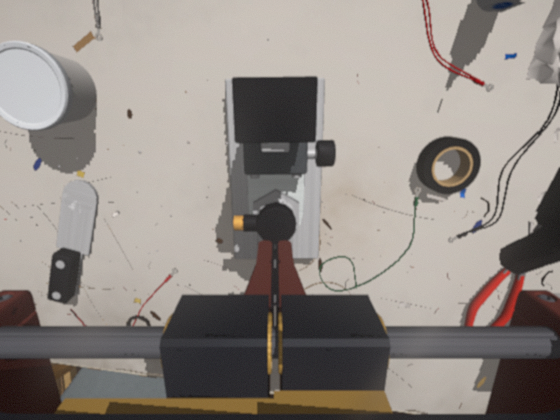

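move_arm --steps '[[[0.1,0,0.4],0,1],[[0,0,0.4],0,1],[[0,0,0.4],0,1],[[0,0,0.2],0,1],[[0,0,0.1],0,1],[[0,0,0.04],0,1],[[0,0,0.04],0,1],[[0,0,0.04],0,1],[[0,0,0.04],0,1],[[0,0,0],0,1]]'

```text
t: 13.48
ee_pos: [565.2, -174.2, 117.6]
orientation: [3.128, 0.285, 0.001]
ft_force: [0.7, -0.3, -0.1]
width: 0.7
grasp_force: 0.0
```

move_arm --steps '[[[0,0,0.04],0,1],[[0,0,0.04],0,1],[[0,0,0.04],0,1],[[0,0,0.04],0,1],[[0,0,0.04],0,1],[[0,0,0.04],0,1]]'

```text
t: 13.98
ee_pos: [565.2, -174.2, 111.6]
orientation: [3.129, 0.285, 0.0]
ft_force: [-0.8, 0.6, 3.0]
width: 0.6
grasp_force: 1.9
```

Contact at about 111 to 112; continuing gently.

move_arm --steps '[[[0,0,0.04],0,1],[[0,0,0.04],0,1],[[0,0,0.02],0,1]]'

```text
t: 14.23
ee_pos: [565.2, -174.2, 108.9]
orientation: [3.129, 0.285, 0.0]
ft_force: [-1.2, 0.5, 3.6]
width: 0.2
grasp_force: 1.8
```

move_arm --steps '[[[0,0,0.02],0,1],[[0,0,0],0,1]]'

```text
t: 14.4
ee_pos: [565.2, -174.2, 108.4]
orientation: [3.129, 0.285, 0.0]
ft_force: [0.1, 0.4, 3.2]
width: 0.6
grasp_force: 1.5
```

move_arm --steps '[[[0,0,0.02],0,1],[[0,0,0],0,1]]'

```text
t: 14.57
ee_pos: [565.2, -174.2, 108.3]
orientation: [-3.129, -0.285, -0.0]
ft_force: [-2.5, 0.5, 7.1]
width: 0.6
grasp_force: 3.7
```

move_arm --steps '[[[0,0,0.02],0,1],[[0,0,0],0,1]]'

```text
t: 14.73
ee_pos: [565.2, -174.2, 108.3]
orientation: [3.129, 0.285, 0.0]
ft_force: [-3.6, 0.5, 11.1]
width: 0.4
grasp_force: 5.7
```

move_arm --steps '[[[0,0,0.02],0,1],[[0,0,0],0,1],[[0,0,0],0,1],[[0,0,0],0,1],[[0,0,0],0,1]]'

```text
t: 15.15
ee_pos: [565.2, -174.2, 108.3]
orientation: [3.128, 0.285, 0.001]
ft_force: [-4.8, 2.2, 15.2]
width: 0.5
grasp_force: 7.7
```

move_arm --steps '[[[0,0,-0.1],0,1],[[0,0,-0.5],0,1],[[0,0,-0.7],0,1],[[0,0,-0.7],0,1],[[-0.7,0,0],0,0.4],[[-0.7,0,0],0,0.4],[[-0.7,0,0],0,0.4],[[-0.7,0,0],0,0.4],[[-0.7,0,0],0,0.4],[[-0.44,0,0],0,0.4],[[0,0,0],0,0.4],[[0,0,0],0,0.4],[[0,0,0],0,0.4]]'

```text
t: 16.23
ee_pos: [469.4, -192.2, 157.3]
orientation: [3.128, 0.285, 0.002]
ft_force: [0.2, 0.3, 0.1]
width: 52.0
grasp_force: 0.0
```

Run:
```python
from m import *
img,K,C,Rc=cam("wrist"); o=ctrl.get_obs()
a=R.from_rotvec(o["orientation"]).as_matrix(); T=np.array(o["ee_pos"]); print(o["t"],T,o["ft_force"],o["width"])
r=cams.cut_out("wrist","thick_gauge")
for q in r[:2]: print(q["rect"],q["p"])
g=np.array([[-31,-11,24],[-31,11,24],[31,11,24],[31,-11,24.]]); Q=a.copy(); Q[:,1:]*=-1
print(proj(g@Q.T+np.array([468.4,-192,20])+a@[6,0,0],K,C,Rc).round(1).tolist())
```

```text
16.2833 [ 469.38726891 -192.09451054  157.2019636 ] [ 0.45818368 -0.33669266  0.4755705 ] 52.678176623355505
[272.4, 168.3, 42.0, 110.1] 0.75
[[286.6, 225.2], [263.2, 225.2], [262.4, 159.7], [287.4, 159.7]]
```

move_arm --steps '[[[0,0,0.8],0,0.4],[[0,0,0.8],0,0.4],[[0,0,0.8],0,0.4],[[0,0,0.8],0,0.4],[[0,0,0.8],0,0.4],[[0,0,0.7],0,0.4],[[0,0,0.4],0,0.4],[[0,0,0.2],0,0.4],[[0,0,0],0,0.4],[[0,0,0],0,0.4],[[0,0,0],0,1],[[0,0,0],0,1],[[0,0,0],0,1],[[0,0,0],0,1],[[0,0,0],0,1],[[0,0,0],0,1]]'

```text
t: 17.67
ee_pos: [468.4, -192.0, 24.8]
orientation: [3.128, 0.285, 0.001]
ft_force: [0.1, 0.0, 5.3]
width: 21.6
grasp_force: 30.0
```

move_arm --steps '[[[0,0,-0.02],0,1],[[-0.1,0,0],0,1],[[-0.1,0,0],0,1],[[-0.1,0,0],0,1],[[-0.1,0,0],0,1]]'

```text
t: 18.08
ee_pos: [458.1, -193.8, 24.8]
orientation: [-3.129, -0.285, 0.0]
ft_force: [1.0, 0.8, -1.4]
width: 21.9
grasp_force: 30.0
```

move_arm --steps '[[[-0.1,0,0],0,1],[[-0.1,0,0],0,1],[[-0.1,0,0],0,1],[[-0.1,0,0],0,1]]'

```text
t: 18.42
ee_pos: [448.1, -195.6, 24.9]
orientation: [-3.129, -0.285, 0.0]
ft_force: [1.0, 0.6, -0.8]
width: 22.2
grasp_force: 30.0
```

move_arm --steps '[[[-0.1,0,0],0,1],[[-0.1,0,0],0,1],[[-0.1,0,0],0,1],[[-0.1,0,0],0,1],[[-0.1,0,0],0,1],[[-0.1,0,0],0,1]]'

```text
t: 18.92
ee_pos: [433.6, -198.3, 24.9]
orientation: [-3.129, -0.285, -0.0]
ft_force: [1.0, 0.9, -2.3]
width: 21.7
grasp_force: 30.0
```

move_arm --steps '[[[0.1,0,0],0,1],[[0.1,0,0],0,1],[[0.1,0,0],0,1],[[0.1,0,0],0,1]]'

```text
t: 19.25
ee_pos: [444.0, -196.4, 24.9]
orientation: [3.129, 0.285, 0.0]
ft_force: [-1.1, 0.3, -1.3]
width: 21.9
grasp_force: 30.0
```

move_arm --steps '[[[0.1,0,0],0,1],[[0.1,0,0],0,1],[[0.1,0,0],0,1],[[0.1,0,0],0,1],[[0.1,0,0],0,1],[[0.1,0,0],0,1],[[0.1,0,0],0,1],[[0,0,0],0,1]]'

```text
t: 19.92
ee_pos: [461.5, -193.3, 25.0]
orientation: [3.128, 0.285, 0.001]
ft_force: [0.2, -0.6, -1.8]
width: 21.8
grasp_force: 30.0
```

move_arm --steps '[[[0,0,-0.01],0,1],[[0,0,0],0,1]]'

```text
t: 20.08
ee_pos: [461.4, -193.4, 25.2]
orientation: [3.128, 0.285, 0.002]
ft_force: [3.1, 1.8, -5.7]
width: 21.8
grasp_force: 30.0
```

move_arm --steps '[[[0,0,-0.01],0,1],[[0,0,0],0,1]]'

```text
t: 20.25
ee_pos: [461.4, -193.4, 25.4]
orientation: [3.128, 0.285, 0.002]
ft_force: [3.7, 0.7, -6.6]
width: 22.3
grasp_force: 30.0
```

move_arm --steps '[[[-0.1,0,0],0,1],[[-0.1,0,0],0,1],[[-0.1,0,0],0,1]]'

```text
t: 20.5
ee_pos: [454.3, -195.0, 25.6]
orientation: [3.128, 0.285, 0.003]
ft_force: [2.5, 0.8, -4.3]
width: 22.1
grasp_force: 30.0
```

move_arm --steps '[[[-0.1,0,0],0,1],[[-0.1,0,0],0,1]]'

```text
t: 20.67
ee_pos: [447.8, -195.5, 25.4]
orientation: [-3.128, -0.285, 0.001]
ft_force: [1.2, 0.8, -1.0]
width: 22.1
grasp_force: 30.0
```

move_arm --steps '[[[-0.1,0,0],0,1],[[-0.1,0,0],0,1]]'

```text
t: 20.83
ee_pos: [443.0, -196.5, 25.5]
orientation: [-3.128, -0.285, 0.001]
ft_force: [1.0, 0.3, -2.0]
width: 22.2
grasp_force: 30.0
```

move_arm --steps '[[[0.1,0,0.01],0,1],[[0.1,0,0.01],0,1],[[0.1,0,0],0,1],[[0.1,0,0],0,1],[[0.1,0,0],0,1],[[0.1,0,0],0,1],[[0.1,0,0],0,1],[[0.1,0,0],0,1],[[0.1,0,0],0,1],[[0.1,0,0],0,1],[[0,0,0],0,1],[[0,0,0],0,1]]'

```text
t: 21.83
ee_pos: [468.9, -192.0, 25.0]
orientation: [3.128, 0.285, 0.002]
ft_force: [0.3, -0.3, -0.3]
width: 22.0
grasp_force: 30.0
```

move_arm --steps '[[[0,0,0],0,0.4],[[0,0,0],0,0.4],[[0,0,0],0,0.4],[[0,0,0],0,0.4],[[0,0,-0.8],0,0.4],[[0,0,-0.8],0,0.4],[[0,0,-0.8],0,0.4],[[0,0,-0.8],0,0.4],[[0,0,-0.8],0,0.4],[[0,0,-0.8],0,0.4],[[0,0,-0.2],0,1],[[0.7,0,0],0,1],[[0.7,0,0],0,1],[[0.7,0,0],0,1],[[0.7,0,0],0,1],[[0.7,0,0],0,1],[[0.4,0,0],0,1],[[0,0,0.4],0,1],[[0,0,0.4],0,1],[[0,0,0],0,1]]'

```text
t: 23.5
ee_pos: [561.3, -173.7, 126.8]
orientation: [-3.127, -0.285, 0.008]
ft_force: [-0.5, -1.0, -0.0]
width: 0.3
grasp_force: 0.0
```

move_arm --steps '[[[0,0,0],0,1],[[0,0,0],0,1],[[0,0,0],0,1]]'

```text
t: 23.75
ee_pos: [563.8, -174.6, 130.1]
orientation: [3.129, 0.284, 0.0]
ft_force: [0.5, -0.2, 0.1]
width: 0.7
grasp_force: 0.0
```

move_arm --steps '[[[0,0,0.3],0,1],[[0,0,0.2],0,1],[[0,0,0.15],0,1],[[0,0,0.06],0,1],[[0,0,0.04],0,1],[[0,0,0.04],0,1],[[0,0,0.04],0,1],[[0,0,0],0,1]]'

```text
t: 24.42
ee_pos: [564.1, -174.3, 109.1]
orientation: [-3.129, -0.285, 0.0]
ft_force: [-0.2, 0.3, 0.3]
width: 0.5
grasp_force: 0.0
```

move_arm --steps '[[[0,0,0.02],0,1],[[0,0,0.02],0,1]]'

```text
t: 24.58
ee_pos: [564.3, -174.4, 108.4]
orientation: [3.128, 0.285, 0.001]
ft_force: [-1.5, -0.2, 3.5]
width: 0.3
grasp_force: 2.0
```

move_arm --steps '[[[0,0,0.02],0,1],[[0,0,0.02],0,1],[[0,0,0.02],0,1],[[0,0,0],0,1],[[0,0,0],0,1]]'

```text
t: 25.0
ee_pos: [564.4, -174.4, 108.3]
orientation: [3.128, 0.285, 0.001]
ft_force: [-4.9, 1.8, 14.8]
width: 0.3
grasp_force: 6.9
```

move_arm --steps '[[[0,0,0.02],0,1],[[0,0,0],0,1],[[0,0,0],0,1]]'

```text
t: 25.25
ee_pos: [564.3, -174.4, 108.3]
orientation: [3.128, 0.285, 0.001]
ft_force: [-6.1, 1.8, 17.8]
width: 0.5
grasp_force: 8.9
```

move_arm --steps '[[[0,0,-0.1],0,1],[[0,0,-0.5],0,1],[[0,0,-0.7],0,1],[[0,0,-0.7],0,1],[[-0.7,0,0],0,0.4],[[-0.7,0,0],0,0.4],[[-0.7,0,0],0,0.4],[[-0.7,0,0],0,0.4],[[-0.7,0,0],0,0.4],[[-0.4,0,0],0,0.4],[[0,0,0.8],0,0.4],[[0,0,0.8],0,0.4],[[0,0,0.8],0,0.4],[[0,0,0.8],0,0.4],[[0,0,0.8],0,0.4],[[0,0,0.7],0,0.4],[[0,0,0.3],0,0.4],[[0,0,0.2],0,0.4],[[0,0,0],0,0.4],[[0,0,0],0,0.4]]'

```text
t: 26.92
ee_pos: [468.7, -192.2, 26.7]
orientation: [3.128, 0.285, 0.001]
ft_force: [-0.3, -0.5, -0.6]
width: 52.5
grasp_force: 0.0
```

move_arm --steps '[[[0,0,0],0,1],[[0,0,0],0,1],[[0,0,0],0,1],[[0,0,0],0,1],[[0,0,0],0,1],[[0,0,0],0,1]]'

```text
t: 27.42
ee_pos: [468.4, -192.1, 26.5]
orientation: [3.128, 0.285, 0.001]
ft_force: [-1.2, 0.9, 4.2]
width: 21.7
grasp_force: 30.0
```

move_arm --steps '[[[-0.1,0,0],0,1],[[-0.1,0,0],0,1],[[-0.1,0,0],0,1]]'

```text
t: 27.67
ee_pos: [463.1, -193.8, 26.5]
orientation: [3.127, 0.285, 0.007]
ft_force: [7.0, 1.9, -4.1]
width: 21.8
grasp_force: 30.0
```

move_arm --steps '[[[-0.1,0,0],0,1],[[-0.1,0,0],0,1],[[-0.1,0,0],0,1]]'

```text
t: 27.92
ee_pos: [455.9, -195.3, 26.5]
orientation: [3.127, 0.284, 0.007]
ft_force: [7.0, 1.7, -4.6]
width: 21.8
grasp_force: 30.0
```

move_arm --steps '[[[-0.1,0,0],0,1],[[-0.1,0,0],0,1]]'

```text
t: 28.08
ee_pos: [450.8, -196.2, 26.5]
orientation: [3.127, 0.284, 0.007]
ft_force: [6.6, 0.6, -2.8]
width: 21.9
grasp_force: 30.0
```

move_arm --steps '[[[-0.1,0,0],0,1],[[-0.1,0,0],0,1]]'

```text
t: 28.25
ee_pos: [445.6, -197.1, 26.5]
orientation: [3.127, 0.284, 0.006]
ft_force: [6.6, 1.6, -1.5]
width: 22.0
grasp_force: 30.0
```

move_arm --steps '[[[-0.2,0,0],0,1],[[-0.2,0,0],0,1],[[-0.2,0,0],0,1],[[-0.2,0,0],0,1],[[-0.3,0,0],0,1],[[-0.4,0,0],0,1],[[-0.5,0,0],0,1],[[-0.5,0,0],0,1],[[-0.5,0,0],0,1],[[-0.5,0,0],0,1],[[-0.3,0,0],0,1],[[0,0,0],0,1],[[0,0,0],0,1]]'

```text
t: 29.33
ee_pos: [349.6, -213.8, 26.1]
orientation: [-3.128, -0.283, 0.001]
ft_force: [0.9, 0.4, -2.4]
width: 21.9
grasp_force: 30.0
```

move_arm --steps '[[[0,0,-0.6],0,1],[[0,0.8,0],0,1],[[0,0.8,0],0,1],[[0,0.8,0],0,1],[[0,0.8,0],0,1],[[0,0.8,0],0,1],[[0,0.8,0],0,1],[[0,0.3,0],0,1],[[0,0,0.4],0,1],[[0,0,0.4],0,1],[[0,0,0.3],0,1],[[0,0,0.1],0,1],[[0,0,0],0,1],[[0,0,0],0,1]]'

```text
t: 30.5
ee_pos: [373.0, -338.2, 10.7]
orientation: [-3.127, -0.286, 0.001]
ft_force: [1.0, 0.1, -2.8]
width: 21.9
grasp_force: 30.0
```

move_arm --steps '[[[0,0,0.06],0,1],[[0,0,0.04],0,1],[[0,0,0.04],0,1],[[0,0,0],0,1],[[0,0,0],0,1]]'

```text
t: 30.92
ee_pos: [373.3, -339.1, 7.8]
orientation: [3.129, 0.285, 0.0]
ft_force: [-0.5, 0.5, -2.0]
width: 21.6
grasp_force: 30.0
```

move_arm --steps '[[[0,0,0.04],0,1],[[0,0,0],0,1],[[0,0,0],0,1]]'

```text
t: 31.17
ee_pos: [373.3, -339.2, 6.7]
orientation: [3.128, 0.285, 0.0]
ft_force: [-0.1, -0.5, -1.5]
width: 21.5
grasp_force: 30.0
```

Near contact; release and lift, then check with the networks.

move_arm --steps '[[[0,0,0.02],0,1],[[0,0,0],0,1],[[0,0,0],0,0.4],[[0,0,0],0,0.4],[[0,0,0],0,0.4],[[0,0,0],0,0.4],[[0,0,-0.4],0,0.4],[[0,0,-0.8],0,0.4],[[0,0,-0.8],0,0.4],[[0,0,-0.8],0,0.4],[[0,0,-0.8],0,0.4],[[0,0,-0.8],0,0.4],[[0,0,-0.8],0,0.4],[[0,0,0],0,0.4],[[0,0,0],0,0.4],[[0,0,0],0,0.4]]'

```text
t: 32.5
ee_pos: [373.0, -338.8, 136.0]
orientation: [-3.128, -0.285, 0.0]
ft_force: [-0.1, 0.7, -0.2]
width: 52.8
grasp_force: 0.0
```

Run:
```python
from m import *
img,K,C,Rc=cam("wrist"); o=ctrl.get_obs(); print(o["t"],np.round(o["ee_pos"],1),o["width"])
for q in cams.cut_out("wrist","thick_gauge")[:1]:
    print(q["p"],fit(G,q["pixels"],[380,-338,.18],0,K,C,Rc))
```

```text
32.55 [ 372.7 -338.5  135.5] 53.03951154384666
0.55 (array([ 3.80986433e+02, -3.36720490e+02,  1.83625692e-01]), np.float64(0.9547321885139329))
```

```bash
python3 -c "
from workcell import ctrl
print(ctrl.close_job())"
```

```text
the job is handed in; nothing more can be done
None
```

I set the sensor on the thick gauge's blade (top at about 108.3 mm, so roughly a 10 mm gap), drew the gauge out with about 7 N of drag and laid it flat on the bench clear of the stand, then handed the job in at about 33 s. No verdict was returned. The first draw gave only about 1 N, so I slid the gauge back, once lifted it lightly against the sensor while feeling for contact, then pressed and drew again. I viewed 11 pictures, one over the limit of 10.

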